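# Bolt the gate of a workpiece jig past its spring safety catch

### The arm

A 6-joint arm with a two-finger parallel gripper is mounted at the origin on the work surface; the furniture and walls round the work are solid. World frame = base frame: x ahead of the robot, y to its left, z up, the work surface at z = 0. Lengths are in m, angles in rad, forces in N, time in s.
With the tool pointing down it reaches from about 0.375 to 0.9 m from the base axis. Payload 3.1 kg.
Tool frame: the origin (TCP) lies between the finger pads; the fingertips stand 8 mm ahead of it and the grasp point (between the pads) lies 11 mm behind it; z points along the fingers, y is the line along which they close (so a half turn about z gives the same grasp; the last joint's range is limited). The gripper opens to 87 mm and grips with 3 to 60 N. Pads are 19 mm wide; open, the fingers measure 117 mm over their backs; the gripper's body (75 mm by 190 mm) begins 51 mm behind the grasp point.
Start: joints at [-1.45, 0.527, 1.433, -0, 1.181, -0.178], TCP at [0.185, -0.597, 0.208] pointing down, gripper open.
Joint ranges: [-3.08, 3.08], [-0.75, 2.2], [0.22, 2.44], [-1.43, 4.57], [0, 2.65], [-2.85, 2.85]. Speed limits (rad/s): [2.79, 2.79, 3.14, 3.14, 3.14, 3.14].

### API

Orientations are given as a unit quaternion [x, y, z, w].
In Python, from rig import robot, vision, job gives the robot as it stands.
- The arm moves only by the shell command python3 -m handwheel 'ROWS' [OPENING] [FORCE]. ROWS is JSON, a list of rows, each a list of 4 numbers: the shift along the tool's x, y, z as a fraction of full scale, then the turn about the tool's z as a fraction of full scale. A call has 1 to 20 rows; each row is the pose to reach, as a shift and turn from the pose commanded when the call began, along the tool's axes at that moment, turning the shorter way round; what a row does not reach only later rows make up. Full scale, the value 1, is 300 mm for a shift and 2 pi rad for a turn. A row lasts 1/12 s, in which the tool goes at most 41.7 mm and 7.16 degrees, less where a joint would pass 70% of its speed; a pose out of reach is approached as far as the arm can. A call with a number of a shift or a turn outside -1 to 1 is refused whole. A call with a gripper value outside its range is refused whole. OPENING is the opening in per cent of the stroke, from 0 (shut) to 100 (fully open), set as the call begins (- or left out, the last holds). The fingers move at their own pace and stop on an object; FORCE is the grip in N (left out, the last holds). Time passes only in rows, so rows that repeat a pose let the fingers close. It gives the time, the measured TCP pose, the force, the opening and the grip force at its end, in the units of the state.
- robot.get_obs(): the state, without advancing time (a new reading comes with each control period).
- vision.camera(name): name is "scene" or "top"; returns a dict with "frame" (384x512x3 uint8, red, green, blue), "K" (3x3 intrinsics, pixels), "k1" (the pictures are not rectified: a ray, as slopes to the right and down, at radius r is drawn at 1 + k1 r^2 times it, then the intrinsics apply), "cam_to_world" (4x4, takes a point from camera to world coordinates). Camera axes: x right, y down, z forward; pixel columns grow to the right and rows downward; lengths in m; the calibration is good to about 2 mm. A picture is of the moment at which its call begins. There is no depth.
- job.hand_in(): hands the job in; it is judged then, once.
Trained networks look in the newest picture that a camera, given by its name, has taken for a name from the list of things; names that differ only in an ending like _2 or _b are one class to them, and where a whole thing is asked for, a point or a joint stands for the part that bears it (a point fixed in the world has none). Each returns a list of dicts, best first, with "conf" (0 to 1); they miss things now and then, are a little off and sometimes report something else, mostly with a low value. They report only what shows in the picture. A call takes as long as a camera call.
- vision.look_for(camera, label): "point" ([row, column] in pixels, amid what is visible of it).
- vision.outline_of(camera, label): "mask" (384x512 bool, what is visible of it) and "point" ([row, column] in pixels, amid what is visible of it).
The state is a dict: "time": time; "q": joint angles; "joint_velocities": joint speeds; "joint_torque": joint torques, N m; "position": TCP position; "tool_rot": TCP orientation; "ft_force": force on the tool from outside, world axes, zero at the start; "moment": the same for the moment, N m; "grip_width": finger opening in m; "grip_force": force on a finger pad.
Only numpy, scipy, OpenCV 4.12 (cv2) and the standard library are available. Lean on these libraries where they do the work, as an engineer would, in place of code of your own. Each camera call takes 0.05 s, during which the arm holds its last target. There are 200 camera calls.

### The job

Lock the gate of the workpiece jig: with one fingertip hold the long spring-loaded safety catch bar down, and while it is down push the bolt's upright plate with the other fingertip until the bolt is fully home in the gate's keeper. Then let the catch spring back up behind the bolt, so that it stays locked. It takes only pressing and pushing, nothing needs to be gripped; leave everything else on the bench, including the block under the gate, where it is.

Things in the scene. Friction and masses are not known exactly. Their poses are not given: they have to be found in the camera images.
- gate_jig: Jig fixed to the bench: ply base 12 mm thick, x -60..+62, y -115..+145 mm in its frame. Origin on the bench top, z up, +y = the way the bolt slides to lock. Catch bar at x = -32 mm; bolt parallel to it at x = +32 mm, in guide brackets (tops 42 mm above bench) at y = -86 and +36. Closed aluminium gate bar (top 46 mm above bench) crosses both lines at y = +86, keeper under its end.
- catch_top (a point): Centre of the upper face of the safety catch: flat ribbed steel bar 30 mm wide (jig x), 120 long (jig y), 10 thick, face 66 mm above the bench when up. Press it anywhere; a fingertip may slide along it. Moves straight down 12 mm on springs, 3.5 N at first, 8 N at the bottom. Its tooth blocks the bolt's shoulder and clears it from 6 mm down.
- push_plate (a point): Centre of the bolt's upright steel push plate: 30 mm wide (jig x), 10 thick (jig y), top 86 mm above the bench; it stands on a shoulder block 40 x 24 mm whose top is 46 mm above the bench. Moves with the bolt; push it along jig +y (2 to 5 N). 64 mm from the catch bar, centre to centre in jig x (34 mm gap).
- safety_catch (a joint): How far the safety catch is pressed down, m: 0 is up, 0.012 is the bottom stop; it springs back when released, unless the bolt's shoulder is above the tooth.
- slide_bolt (a joint): How far the bolt has been slid towards the gate, m: it starts at 0 to 0.004, meets the raised tooth at 0.007, and 0.048 is fully home (end stop). From 0.0445 the catch can spring up behind it. It stays where it is left.
- work_block: Pine block 45 x 45 x 20 mm lying on the jig's base under the gate bar, loose; origin at the centre of its underside. Must stay.
- bearing: Ball bearing 39 mm across, 12 mm high, lying on the jig's base beyond the gate, loose; origin at the centre of its underside. Must stay.
- spanner: Spanner 161 x 23 x 9 mm lying on the bench alongside the jig on its catch side; origin at the centre of its underside. Must stay.
- offcut: Batten offcut 80 x 22 x 12 mm lying on the bench at the end of the jig away from the gate; origin at the centre of its underside. Must stay.
- glue_tub: Open glue tub 100 mm across, 92 mm high; origin at the centre of its underside. Must stay.
- tape_roll: Roll of edging tape 116 mm across, 22 mm high, lying flat; origin at the centre of its underside. Must stay.
- parts_box: Small blue box 73 x 103 x 32 mm; origin at the centre of its underside. Must stay.

How it is judged:
On the way, in this order (a step that is already met when the one before it is completed fails the run):
1. a finger holds the safety catch down while the bolt is still back (value of joint safety_catch above 0.005 m and value of joint slide_bolt below 0.014 m and contact force between the fingers and safety_catch above 0.5 N), for 0.1 s.
2. the bolt is pushed home with a finger still holding the catch down (value of joint slide_bolt above 0.0435 m and value of joint safety_catch above 0.003 m and contact force between the fingers and safety_catch above 0.5 N).
At the end, for the whole second after the job is handed in: The bolt is slid at least 43.5 mm of its 48 mm and rests, the catch has sprung up behind it (within 2 mm of its upper stop), and every loose thing is within 15 mm of where it began (value of joint slide_bolt above 0.0435 m and value of joint safety_catch below 0.002 m and velocity of joint slide_bolt below 0.005 m/s and distance of each of work_block, bearing, spanner, offcut, glue_tub, tape_roll, parts_box from where it was at the start of the episode below 0.015 m); the robot touches nothing.
It fails at once if the bolt is forced past the raised catch (value of joint slide_bolt between 0.012 and 0.036 m and value of joint safety_catch below 0.003 m).
It fails at once if something else on the bench is shoved, lifted or carried (distance of any of work_block, bearing, spanner, offcut, glue_tub, tape_roll, parts_box from where it was at the start of the episode above 0.03 m).
It also fails if it takes over 40 s, if anything falls off the work surface, if the arm or the gripper's body presses on something with over 40 N, if the wrist force passes 120 N, or if a joint passes its speed limit or range.

## Working session

There is one attempt and no reset: what is moved stays moved. The work goes in short steps, Python scripts to look and compute and a shell command to move; the robot and the scene stay as the last step left them, time stands still between calls to the robot, and variables do not carry over. Pictures are saved under pics/ and viewed, at most 10 in all, crops included, and the job is handed in when it is done.

```bash
mkdir -p pics; cat > h.py <<'E'
import numpy as np, cv2
from rig import robot, vision, job
def ray(c,row,col):
    K=c["K"];d=np.array([(col-K[0,2])/K[0,0],(row-K[1,2])/K[1,1]])
    u=d.copy()
    for _ in range(20): u=d/(1+c["k1"]*(u@u))
    T=c["cam_to_world"];return T[:3,3],T[:3,:3]@np.array([u[0],u[1],1])
def at(c,rc,z):
    o,d=ray(c,*rc);return o+d*(z-o[2])/d[2]
def proj(c,p):
    T=np.linalg.inv(c["cam_to_world"]);q=T[:3,:3]@np.array(p)+T[:3,3];u=q[:2]/q[2];u=u*(1+c["k1"]*(u@u))
    return np.array([c["K"][1,1]*u[1]+c["K"][1,2],c["K"][0,0]*u[0]+c["K"][0,2]])
E
python3 - <<'E'
from h import *
for n in("top","scene"):
    c=vision.camera(n);cv2.imwrite(f"pics/{n}0.png",cv2.resize(c["frame"][:,:,::-1],None,fx=1.5,fy=1.5))
    print(n,c["cam_to_world"][:3,3].round(3))
    for l,z in(("catch_top",.066),("push_plate",.086),("work_block",.032),("bearing",.024),("spanner",.009),("offcut",.012),("glue_tub",.05),("tape_roll",.022),("parts_box",.032),("gate_jig",.012)):
        for r in vision.look_for(n,l)[:2]: print(l,round(r["conf"],2),np.round(r["point"],1),at(c,r["point"],z).round(4))
print(robot.get_obs())
E
```

```text
top [0.181 0.071 1.046]
catch_top 0.74 [170.8 242. ] [0.4414 0.0653 0.066 ]
catch_top 0.7 [156.1 239. ] [0.4805 0.0698 0.066 ]
push_plate 0.57 [149.9 238.1] [0.4907 0.0708 0.086 ]
bearing 0.75 [171.7 183.6] [0.4631 0.2182 0.024 ]
spanner 0.54 [196.9 246.4] [0.3849 0.0592 0.009 ]
offcut 0.76 [169.6 285.1] [ 0.4495 -0.0496  0.012 ]
glue_tub 0.86 [137.8 366.5] [ 0.5076 -0.267   0.05  ]
tape_roll 0.83 [163.9 103.9] [0.5031 0.4291 0.022 ]
tape_roll 0.32 [152.8 237.9] [0.5034 0.0719 0.022 ]
parts_box 0.69 [232.7 133.7] [0.3123 0.3514 0.032 ]
parts_box 0.24 [168.4 231.2] [0.4593 0.0927 0.032 ]
gate_jig 0.75 [167.6 228. ] [0.4677 0.1014 0.012 ]
scene [-0.047  0.819  0.838]
catch_top 0.7 [195.8 245.8] [0.4254 0.0773 0.066 ]
push_plate 0.79 [191.1 225.2] [0.4808 0.1076 0.086 ]
work_block 0.41 [230.5 223.2] [0.4262 0.2103 0.032 ]
bearing 0.43 [232.2 209.7] [0.4626 0.2293 0.024 ]
spanner 0.67 [209.5 263.5] [0.3759 0.0532 0.009 ]
offcut 0.46 [211.2 232.8] [0.4573 0.1093 0.012 ]
glue_tub 0.78 [140.4 274.3] [ 0.5029 -0.2677  0.05  ]
tape_roll 0.75 [279.5 161.3] [0.4799 0.4335 0.022 ]
parts_box 0.77
[... 172 characters left out ...]
44953692e+00,  5.27505582e-01,  1.43272316e+00,  1.62183353e-05,
        1.18140876e+00, -1.78482142e-01]), 'joint_velocities': array([-2.58305385e-04, -9.35673817e-04, -2.92890521e-04, -6.22984853e-05,
       -2.58013106e-04,  9.64159431e-04]), 'joint_torque': array([-2.38060347e-04, -4.40024543e+01, -1.76985133e+01,  6.32447423e-02,
        5.04420733e-02, -2.44844290e-05]), 'position': array([ 0.18458459, -0.59708111,  0.20833757]), 'tool_rot': array([ 9.88790840e-01,  1.49307312e-01,  8.14049411e-06, -2.22005715e-05]), 'ft_force': array([-0.28797193,  0.32539031,  0.01395097]), 'moment': array([ 0.01193347,  0.01729875, -0.01854503]), 'grip_force': 0.0, 'grip_width': 0.08689560231864635}
```

```bash
python3 - <<'E'
import cv2
a=cv2.imread("pics/top0.png");b=cv2.imread("pics/scene0.png")
cv2.imwrite("pics/t1.png",cv2.resize(a[165:345,225:465],(800,600),interpolation=cv2.INTER_CUBIC))
cv2.imwrite("pics/s1.png",cv2.resize(b[225:405,255:495],(800,600),interpolation=cv2.INTER_CUBIC))
E
```

```text
(no output)
```

View pics/t1.png

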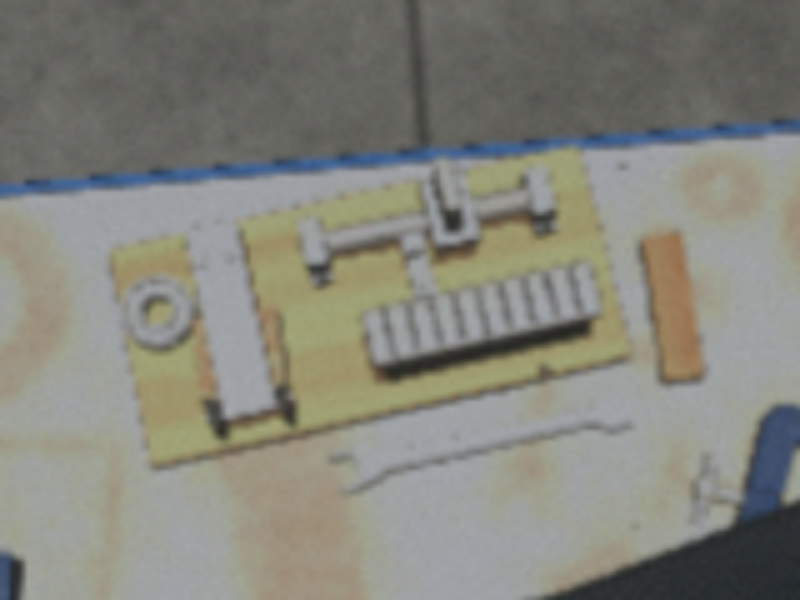

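View pics/s1.png

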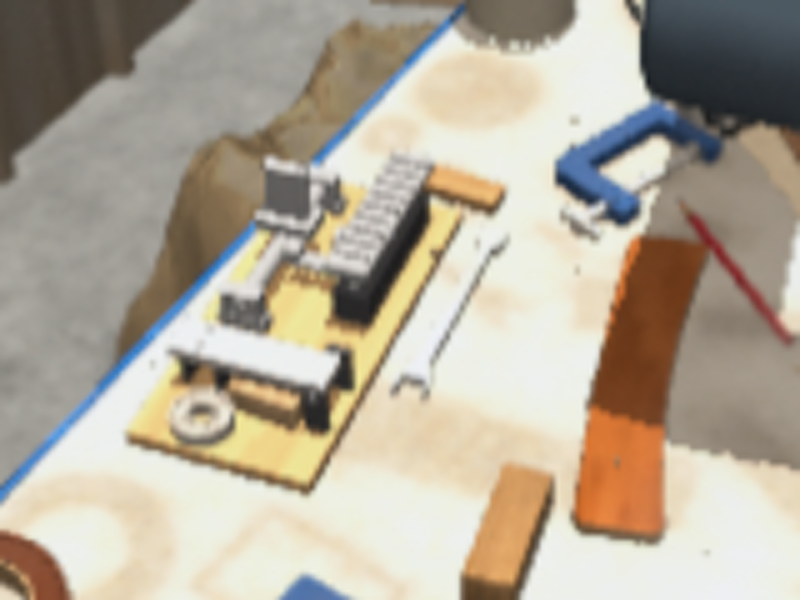

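The pictures show the jig's base with corners at top-crop (110,247), (150,467), (632,355), (580,150). The catch bar spans crop columns 365–600, the push plate is at about (450,195), and the gate is at columns 190–280. The bolt side faces the far bench edge. I'll fit the jig pose from the base corners.

```bash
cat >> h.py <<'E'
from scipy.optimize import least_squares
def fit(c,uv):  # jig pose from base corners
    J=np.array([[62,145],[-60,145],[-60,-115],[62,-115]])/1e3
    W=np.array([at(c,rc,.012)[:2] for rc in uv])
    f=lambda p:(J@np.array([[np.cos(p[2]),np.sin(p[2])],[-np.sin(p[2]),np.cos(p[2])]])+p[:2]-W).ravel()
    s=least_squares(f,[.45,.1,0]);return s.x,(s.fun*1e3).round(1)
def jig(p,q):
    c,s=np.cos(p[2]),np.sin(p[2]);return np.array([[c,s],[-s,c]])@(np.array(q)[:2]-p[:2])
E
python3 - <<'E'
from h import *
c=vision.camera("top");C=lambda l:[(110+v/5,150+u/5) for u,v in l]
p,r=fit(c,C([(110,247),(150,467),(632,355),(580,150)]));print(p,r)
c2=vision.camera("scene");S=lambda l:[(150+v/5,170+u/5) for u,v in l]
p2,r2=fit(c2,S([(128,437),(308,492),(465,210),(330,170)]));print(p2,r2)
for n,cc,pts,z in(("catch top",c,C([(365,312),(378,365),(600,312),(588,262)]),.066),("plate top",c,C([(430,165),(455,165),(465,200),(448,200)]),.086),
 ("catch sc",cc:=c2,S([(335,258),(375,278),(432,165),(395,152)]),.066),("plate sc",c2,S([(265,158),(310,165)]),.086),("gate sc",c2,S([(172,350),(325,388)]),.046),("gate top",c,C([(190,235),(222,420),(278,405),(240,225)]),.046)):
    print(n,[(jig(p,at(cc,q,z))*1e3).round(0).tolist() for q in pts])
E
```

```text
[0.46140945 0.09824281 0.13845063] [-0.3  1.1  0.3 -0.1 -2.5 -0.6  2.5 -0.5]
[0.45326378 0.10271901 0.11669967] [ 2.6 -4.5 -0.7 -3.6 -9.9  0.4  8.   7.8]
catch top [[-18.0, 18.0], [-46.0, 17.0], [-44.0, -98.0], [-17.0, -98.0]]
plate top [[44.0, -30.0], [41.0, -42.0], [22.0, -43.0], [24.0, -35.0]]
catch sc [[-23.0, 18.0], [-54.0, 27.0], [-47.0, -86.0], [-19.0, -90.0]]
plate sc [[47.0, -33.0], [17.0, -37.0]]
gate sc [[45.0, 108.0], [-54.0, 105.0]]
gate top [[48.0, 98.0], [-52.0, 101.0], [-50.0, 71.0], [48.0, 71.0]]
```

```bash
python3 -m handwheel '[[0.77,-0.87,0,-0.2243],[0.77,-0.87,0,-0.2243],[0.77,-0.87,0,-0.2243],[0.77,-0.87,0,-0.2243],[0.77,-0.87,0,-0.2243],[0.77,-0.87,0,-0.2243],[0.77,-0.87,0,-0.2243],[0.77,-0.87,0,-0.2243],[0.77,-0.87,0,-0.2243],[0.77,-0.87,0,-0.2243],[0.77,-0.87,0,-0.2243],[0.77,-0.87,0,-0.2243],[0.77,-0.87,0,-0.2243],[0.77,-0.87,0,-0.2243]]' 56
cat >> h.py <<'E'
from scipy.spatial.transform import Rotation as R
P=[.4614,.0982,.1385]
def where(jx,jy,z,p=P):
    o=robot.get_obs();r=R.from_quat(o["tool_rot"]);M=r.as_matrix()
    c,s=np.cos(p[2]),np.sin(p[2]);t=np.array([p[0]+c*jx-s*jy,p[1]+s*jx+c*jy,z])
    yaw=np.arctan2(M[1,0],M[0,0]);d=(p[2]+np.pi/2-yaw+np.pi)%(2*np.pi)-np.pi
    print("t",o["time"],"pos",o["position"].round(4),"jig",(jig(p,o["position"])*1e3).round(1),"row",(M.T@(t-o["position"])/.3).round(4),round(-d/2/np.pi,4),"F",o["ft_force"].round(2),"w",o["grip_width"])
E
python3 -c "
from h import *
where(0,-.062,.14)"
```

```text
time: 2.37
position: [0.3283, -0.2796, 0.2085]
tool_rot: [0.657, 0.754, -0.0, 0.0]
ft_force: [-0.3, -0.4, 0.0]
grip_width: 0.0493
grip_force: 0.0
t 2.3667 pos [ 0.3283 -0.2796  0.2085] jig [-184.  -355.8] row [0.9802 0.6119 0.2281] -0.0002 F [-0.31 -0.44  0.01] w 0.04927909625305021
```

```bash
python3 -m handwheel '[[0.49,0.306,0,0],[0.49,0.306,0,0],[0.49,0.306,0,0],[0.49,0.306,0,0],[0.98,0.612,0.1,0],[0.98,0.612,0.1,0],[0.98,0.612,0.2,0],[0.98,0.612,0.228,0],[0.98,0.612,0.228,0],[0.98,0.612,0.228,0],[0.98,0.612,0.228,0],[0.98,0.612,0.228,0]]'
python3 - <<'E'
from h import *
where(0,-.062,.09)
c=vision.camera("scene");cv2.imwrite("pics/s2.png",cv2.resize(c["frame"][140:240,180:310,::-1],(780,600),interpolation=cv2.INTER_CUBIC))
E
```

```text
time: 3.37
position: [0.4695, 0.0365, 0.1401]
tool_rot: [0.657, 0.754, -0.0, 0.0]
ft_force: [0.9, -0.5, 0.3]
grip_width: 0.0484
grip_force: 0.0
t 3.3667 pos [0.4695 0.0365 0.1401] jig [ -0.5 -62.3] row [0.0009 0.0017 0.167 ] -0.0001 F [ 0.89 -0.52  0.28] w 0.048365494600503135
```

View pics/s2.png

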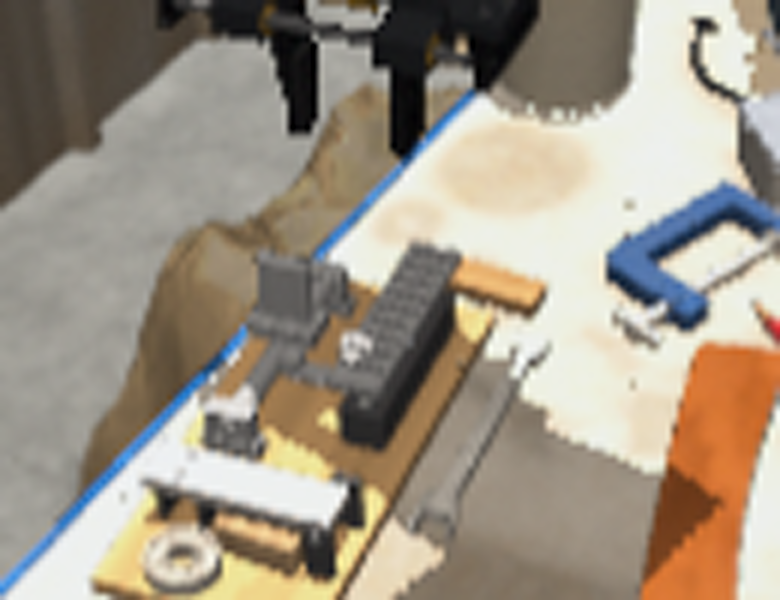

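The fingertips are at crop (300,130) and (405,155), above the jig. The catch is at (400,350) and the plate at (285,290). Next I'll descend to just above the catch and check the tips against projection.

```bash
python3 -m handwheel '[[0,0,0.06,0],[0,0,0.12,0],[0,0,0.167,0],[0,0,0.183,0],[0,0,0.183,0]]'
python3 - <<'E'
from h import *
where(0,-.062,.062)
c=vision.camera("scene");cv2.imwrite("pics/s3.png",cv2.resize(c["frame"][140:240,180:310,::-1],(780,600),interpolation=cv2.INTER_CUBIC))
cs,s=np.cos(P[2]),np.sin(P[2])
for n,(x,y,z) in dict(tipL=(-.032,-.062,.077),tipR=(.032,-.062,.077)).items():
    print(n,((proj(c,[P[0]+cs*x-s*y,P[1]+s*x+cs*y,z])-[140,180])*6).round(0)[::-1])
E
```

```text
time: 3.83
position: [0.469, 0.0358, 0.0849]
tool_rot: [0.658, 0.753, -0.0, -0.001]
ft_force: [-0.2, -0.9, -0.1]
grip_width: 0.0485
grip_force: 0.0
t 3.8333 pos [0.469  0.0358 0.0849] jig [ -1.1 -62.8] row [0.0028 0.0038 0.0762] -0.0004 F [-0.23 -0.91 -0.11] w 0.04848346867820584
tipL [416. 263.]
tipR [307. 237.]
```

View pics/s3.png

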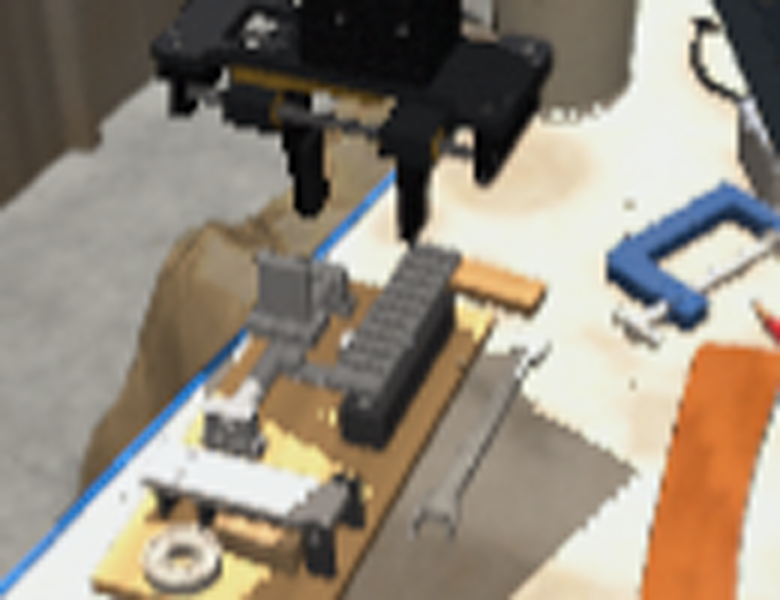

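Compared with the projection at (416,263) and (307,237), both tips show about 24 crop px too high, at (410,240) and (310,212). Laterally they sit right over the catch and the bolt line, and they're clear behind the plate. I'll find the catch height by force.

```bash
python3 -m handwheel '[[0,0,0.02,0],[0,0,0.037,0],[0,0,0.037,0]]'; python3 -c "
from h import *
where(0,-.062,.062)"; python3 -m handwheel '[[0,0,0.01,0],[0,0,0.017,0],[0,0,0.017,0]]'; python3 - <<'E'
from h import *
where(0,-.062,.062)
c=vision.camera("scene");cv2.imwrite("pics/s4.png",cv2.resize(c["frame"][140:240,180:310,::-1],(780,600),interpolation=cv2.INTER_CUBIC))
E
```

```text
time: 4.13
position: [0.4694, 0.0368, 0.0737]
tool_rot: [0.657, 0.754, -0.0, -0.0]
ft_force: [-1.0, 0.1, 0.3]
grip_width: 0.0488
grip_force: 0.0
t 4.1333 pos [0.4694 0.0368 0.0737] jig [ -0.6 -61.9] row [-0.0004  0.0019  0.0391] -0.0001 F [-1.01  0.1   0.28] w 0.04879722335330948
time: 4.38
position: [0.4693, 0.0371, 0.0686]
tool_rot: [0.656, 0.754, -0.0, -0.0]
ft_force: [-0.3, -0.0, 0.1]
grip_width: 0.0487
grip_force: 0.0
t 4.3833 pos [0.4693 0.0371 0.0686] jig [ -0.6 -61.6] row [-0.0013  0.0019  0.022 ] -0.0 F [-0.31 -0.    0.08] w 0.04867939117845677
```

View pics/s4.png

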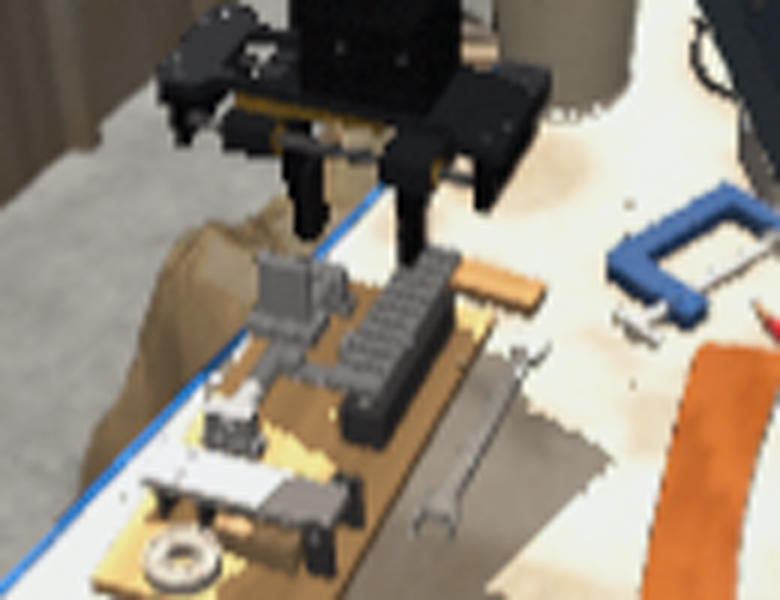

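No contact yet with the tip nominally at 61 mm, so I'll overlay the projected jig and fingertips on both views to resolve the mismatch.

```bash
cat > ov.py <<'E'
from h import *
def overlay(name,n,box,p=P):
    c=vision.camera(n);r0,r1,c0,c1=box;s=400/(c1-c0)*1.0
    im=cv2.resize(c["frame"][r0:r1,c0:c1,::-1],None,fx=s,fy=s,interpolation=cv2.INTER_CUBIC)
    cs,sn=np.cos(p[2]),np.sin(p[2])
    W=lambda x,y,z:[p[0]+(cs*x-sn*y)/1e3,p[1]+(sn*x+cs*y)/1e3,z/1e3]
    def poly(pts,col):
        q=np.array([((proj(c,w)-[r0,c0]+.5)*s)[::-1] for w in pts]).round().astype(int);cv2.polylines(im,[q],True,col,1)
    rect=lambda x0,x1,y0,y1,z:[W(x0,y0,z),W(x1,y0,z),W(x1,y1,z),W(x0,y1,z)]
    poly(rect(-60,62,-115,145,12),(0,0,255));poly(rect(-47,-17,-100,20,66),(0,255,0));poly(rect(-50,48,71,101,46),(255,0,255))
    o=robot.get_obs();M=R.from_quat(o["tool_rot"]).as_matrix();h=o["grip_width"]/2
    for a,b in((h,h+.015),(-h-.015,-h)):
        for z in(.008,-.06): poly([o["position"]+M@np.array([x,y,z]) for x,y in((-.0095,a),(.0095,a),(.0095,b),(-.0095,b))],(255,255,0))
    return im
E
python3 - <<'E'
from ov import *
a=overlay("","scene",(140,240,180,310));b=overlay("","top",(100,220,160,290))
h=min(len(a),len(b));h=max(len(a),len(b));im=np.zeros((h,800,3),np.uint8);im[:len(a),:400]=a;im[:len(b),400:]=b
cv2.imwrite("pics/o1.png",im);print(robot.get_obs()["q"].round(3))
E
```

```text
[-0.159  0.565  1.935 -0.     0.641 -0.298]
```

View pics/o1.png

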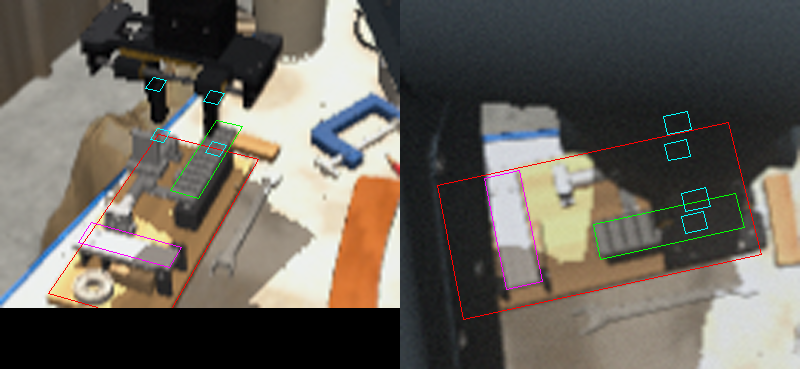

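The jig overlay fits both views, but the real fingertips appear about 5 px above the modelled ones. They're either higher than stated or further back, so I'll keep descending and watch the force.

```bash
for i in 1; do python3 -m handwheel '[[0,0,0.01,0],[0,0,0.013,0],[0,0,0.013,0]]'; done; python3 -m handwheel '[[0,0,0.01,0],[0,0,0.013,0],[0,0,0.013,0]]'
```

```text
time: 4.78
position: [0.4694, 0.037, 0.0647]
tool_rot: [0.657, 0.754, -0.0, -0.0]
ft_force: [0.6, -0.1, -0.5]
grip_width: 0.0484
grip_force: 0.0
time: 5.03
position: [0.4693, 0.037, 0.0608]
tool_rot: [0.657, 0.754, -0.0, -0.0]
ft_force: [0.6, -0.4, 0.3]
grip_width: 0.0484
grip_force: 0.0
```

```bash
python3 - <<'E'
from ov import *
import ov
c=vision.camera("scene");cv2.imwrite("pics/s5.png",cv2.resize(c["frame"][150:215,205:290,::-1],(785,600),interpolation=cv2.INTER_CUBIC))
E
```

```text
(no output)
```

View pics/s5.png

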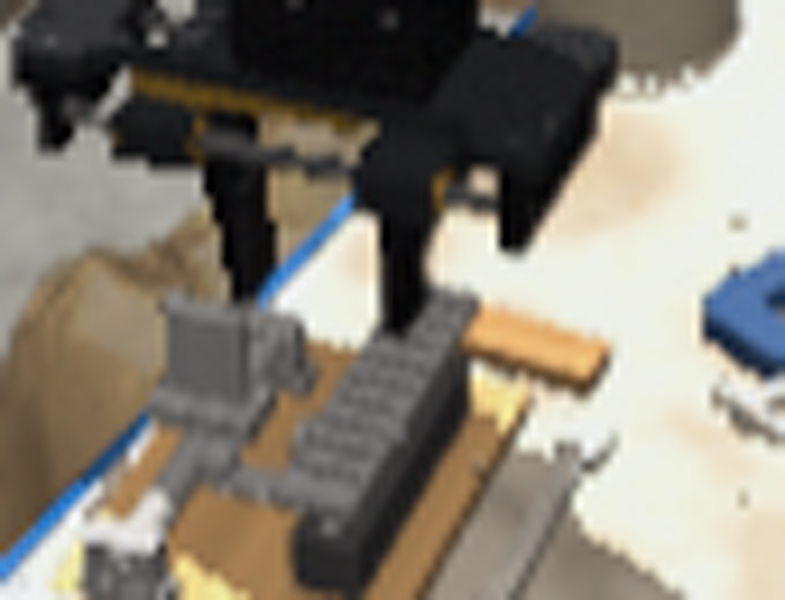

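```bash
python3 - <<'E'
from h import *
c=vision.camera("scene")
for u,v,z in((411,241,.077),(311,214,.077),(405,155,.132),(300,130,.132),(412,260,.0606),(311,238,.0606)):
    w=at(c,(140+v/6-.5,180+u/6-.5),z);print(w.round(4),(jig(P,w)*1e3).round(1))
E
```

```text
[0.4527 0.0162 0.077 ] [-19.9 -80. ]
[0.5132 0.0216 0.077 ] [ 40.8 -83. ]
[0.4558 0.0135 0.132 ] [-17.2 -83.1]
[0.5168 0.0205 0.132 ] [ 44.2 -84.6]
[0.4547 0.0129 0.0606] [-18.4 -83.5]
[0.5138 0.0227 0.0606] [ 41.5 -82. ]
```

The finger is now hidden by the bar's left edge at (400,330), so it's in the gap beside or behind the bar rather than on it. The scene camera puts the tips about 12–20 mm to +x and 25 mm to −y of where they should be. I'll raise, shift by eye, and re-measure.

```bash
python3 -m handwheel '[[0,0,-0.05,0],[0,0,-0.1,0],[0.03,-0.02,-0.1,0],[0.067,-0.05,-0.1,0],[0.067,-0.05,-0.1,0],[0.067,-0.05,-0.1,0]]'
python3 - <<'E'
from ov import *
a=overlay("","scene",(150,215,205,290));b=overlay("","top",(110,200,180,290))
h=max(len(a),len(b));im=np.zeros((h,800,3),np.uint8);im[:len(a),:400]=a;im[:len(b),400:]=b
cv2.imwrite("pics/o2.png",im);where(0,0,0)
E
```

```text
time: 5.63
position: [0.4497, 0.0559, 0.0904]
tool_rot: [0.656, 0.755, -0.001, -0.001]
ft_force: [-0.2, 0.3, 0.0]
grip_width: 0.0486
grip_force: 0.0
t 5.7333 pos [0.4515 0.0552 0.0906] jig [-15.7 -41.3] row [0.1375 0.0527 0.3019] 0.0001 F [ 0.31 -0.59 -0.21] w 0.04860239146864575
```

View pics/o2.png

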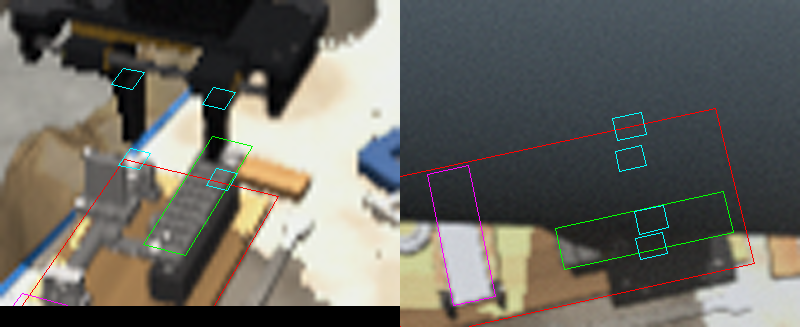

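```bash
python3 - <<'E'
from h import *
c=vision.camera("top");print(c["K"].round(1).tolist(),c["k1"])
for z in(.15,.17,.19,.22):
  print(z,[(jig(P,at(c,(110+v/3.64,180+(u-400)/3.64),z))*1e3).round(0).tolist() for u,v in((612,303),(735,280),(612,235),(725,235))])
M=vision.outline_of("top","catch_top");print([(m["conf"],m["mask"].sum()) for m in M])
cv2.imwrite("pics/tt.png",cv2.resize(c["frame"][130:230,200:330,::-1],(780,600),interpolation=cv2.INTER_CUBIC))
E
```

```text
[[401.8, 0.0, 249.1], [0.0, 401.8, 190.2], [0.0, 0.0, 1.0]] -0.0420433359245409
0.15 [[-96.0, -6.0], [-99.0, -85.0], [-53.0, -16.0], [-69.0, -85.0]]
0.17 [[-100.0, -6.0], [-103.0, -83.0], [-58.0, -15.0], [-74.0, -83.0]]
0.19 [[-104.0, -6.0], [-107.0, -80.0], [-63.0, -15.0], [-78.0, -81.0]]
0.22 [[-110.0, -5.0], [-113.0, -77.0], [-71.0, -14.0], [-86.0, -78.0]]
[]
```

View pics/tt.png

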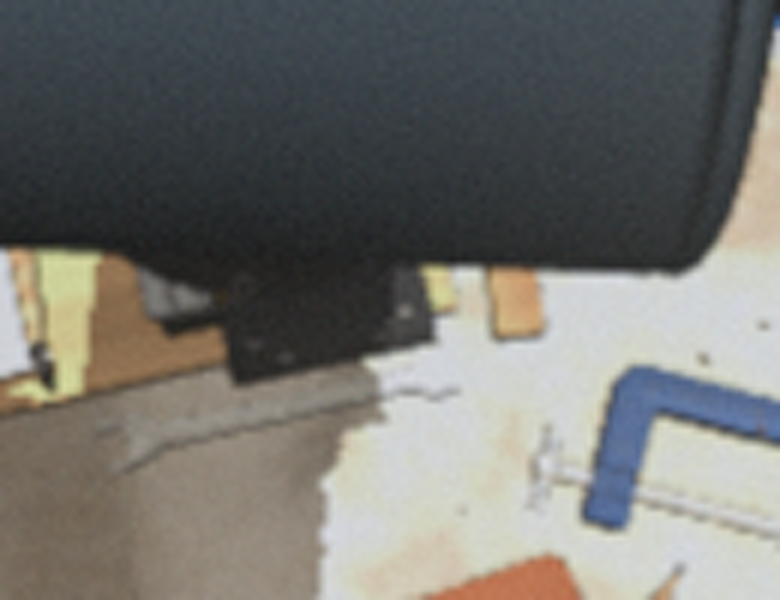

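The top view shows the gripper body where kinematics says it should be. If the tips are really about 15–18 mm higher than stated, the scene rays give jig x = ∓30, which is exactly right. So the lateral placement was good and the fingers hang higher. I'll go back and continue down until there's force.

```bash
python3 -m handwheel '[[-0.069,0.0527,0,0],[-0.069,0.0527,0,0],[-0.069,0.0527,0.03,0],[-0.069,0.0527,0.06,0],[-0.069,0.0527,0.09,0],[-0.069,0.0527,0.11,0],[-0.069,0.0527,0.11,0],[-0.069,0.0527,0.11,0]]'
python3 -m handwheel '[[0,0,0.005,0],[0,0,0.01,0],[0,0,0.01,0]]'
python3 -m handwheel '[[0,0,0.005,0],[0,0,0.01,0],[0,0,0.01,0]]'; python3 -c "
from h import *
where(0,-.062,.05)"
```

```text
time: 6.5
position: [0.4694, 0.0369, 0.0573]
tool_rot: [0.656, 0.754, -0.001, -0.001]
ft_force: [0.8, 0.4, -0.2]
grip_width: 0.049
grip_force: 0.0
time: 6.75
position: [0.4705, 0.0366, 0.0551]
tool_rot: [0.657, 0.754, 0.0, 0.0]
ft_force: [-0.3, -0.4, -0.3]
grip_width: 0.0487
grip_force: 0.0
time: 7.0
position: [0.4707, 0.0365, 0.0521]
tool_rot: [0.657, 0.754, 0.0, 0.0]
ft_force: [-0.3, -0.0, 1.6]
grip_width: 0.0487
grip_force: 1.1
t 7.0 pos [0.4707 0.0365 0.0521] jig [  0.7 -62.4] row [ 0.0014 -0.0022  0.0071] -0.0 F [-0.31 -0.02  1.57] w 0.048743360677688655
```

```bash
python3 -m handwheel '[[0,0,0.005,0],[0,0,0.01,0],[0,0,0.01,0]]';python3 -m handwheel '[[0,0,0.005,0],[0,0,0.01,0],[0,0,0.01,0]]'; python3 - <<'E'
from h import *
where(0,-.062,.05)
c=vision.camera("scene");cv2.imwrite("pics/s6.png",cv2.resize(c["frame"][150:215,205:290,::-1],(785,600),interpolation=cv2.INTER_CUBIC))
E
```

```text
time: 7.25
position: [0.4706, 0.0365, 0.0491]
tool_rot: [0.657, 0.754, 0.0, 0.0]
ft_force: [0.5, 0.4, 2.8]
grip_width: 0.049
grip_force: 1.6
time: 7.5
position: [0.4707, 0.0365, 0.046]
tool_rot: [0.657, 0.754, 0.0, 0.0]
ft_force: [0.2, -1.1, 4.2]
grip_width: 0.0488
grip_force: 2.1
t 7.5 pos [0.4707 0.0365 0.046 ] jig [  0.6 -62.4] row [ 0.0014 -0.0021 -0.0134] -0.0 F [ 0.19 -1.13  4.18] w 0.04878913357540851
```

View pics/s6.png

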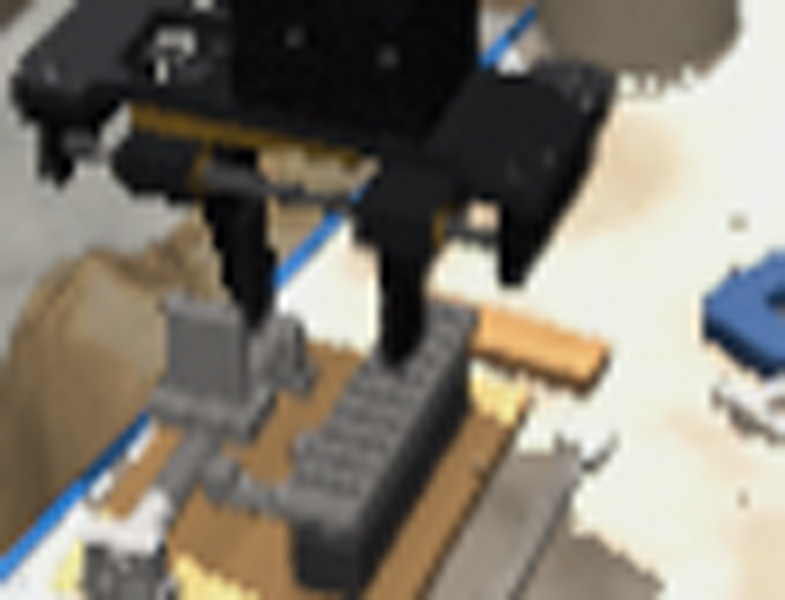

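The catch has visibly sunk under the finger at (400,355), and the other finger at (255,310) stands behind the plate. I'll press on towards the bottom stop by force.

```bash
python3 -m handwheel '[[0,0,0.005,0],[0,0,0.01,0],[0,0,0.01,0]]';python3 -m handwheel '[[0,0,0.005,0],[0,0,0.01,0],[0,0,0.01,0]]';python3 -c "
from h import *
where(0,-.062,.05);print(robot.get_obs()['moment'])"
```

```text
time: 7.8
position: [0.4706, 0.0364, 0.043]
tool_rot: [0.657, 0.754, 0.0, 0.0]
ft_force: [0.4, 0.3, 4.6]
grip_width: 0.049
grip_force: 2.7
time: 8.05
position: [0.4706, 0.0365, 0.0402]
tool_rot: [0.657, 0.754, 0.0, 0.0]
ft_force: [-0.1, 0.4, 6.1]
grip_width: 0.0488
grip_force: 3.2
t 8.05 pos [0.4706 0.0365 0.0402] jig [  0.6 -62.4] row [ 0.0014 -0.002  -0.0328] -0.0 F [-0.06  0.44  6.06] w 0.04878959625090074
[-0.04020856  0.03588914 -0.02392943]
```

Force has risen from 1.6 to 6.1 N over 12 mm at the spring's own rate, so the catch is about 12 mm down. Now the push along tool +x (jig +y).

```bash
python3 -m handwheel '[[0.02,0,0,0],[0.04,0,0,0],[0.05,0,0,0],[0.05,0,0,0]]';python3 -m handwheel '[[0.02,0,0,0],[0.04,0,0,0],[0.05,0,0,0],[0.05,0,0,0]]';python3 -c "
from h import *
where(0,-.004,.04);print(robot.get_obs()['moment'])"
```

```text
time: 8.38
position: [0.4695, 0.0509, 0.0404]
tool_rot: [0.656, 0.755, 0.0, 0.001]
ft_force: [0.5, -2.2, 6.0]
grip_width: 0.0489
grip_force: 3.1
time: 8.72
position: [0.4674, 0.0656, 0.0404]
tool_rot: [0.656, 0.755, 0.0, 0.001]
ft_force: [0.1, -3.1, 6.1]
grip_width: 0.0493
grip_force: 3.3
t 8.7167 pos [0.4674 0.0656 0.0404] jig [  1.4 -33.1] row [ 0.0969 -0.0046  0.0013] 0.0002 F [ 0.13 -3.15  6.14] w 0.04926082201135869
[-0.54878043 -0.07296587  0.10537498]
```

```bash
python3 -m handwheel '[[0.02,0,0,0],[0.04,0,0,0],[0.06,0,0,0],[0.08,0,0,0],[0.08,0,0,0]]';python3 -m handwheel '[[0.01,0,0,0],[0.02,0,0,0],[0.02,0,0,0]]';python3 -c "
from h import *
where(0,0,.04);c=vision.camera('scene')
for l in('push_plate','catch_top'):
  for r in vision.look_for('scene',l)[:1]: print(l,r['conf'],(jig(P,at(c,r['point'],.066))*1e3).round(0))"
```

```text
time: 9.13
position: [0.4639, 0.0898, 0.0405]
tool_rot: [0.656, 0.755, 0.0, 0.001]
ft_force: [0.9, -3.0, 6.0]
grip_width: 0.049
grip_force: 3.3
time: 9.38
position: [0.4634, 0.0938, 0.0405]
tool_rot: [0.656, 0.755, -0.001, 0.002]
ft_force: [-0.1, -13.0, 6.2]
grip_width: 0.049
grip_force: 9.7
t 9.3833 pos [0.4634 0.0938 0.0405] jig [ 1.3 -4.7] row [ 0.0156 -0.0045  0.0017] 0.0002 F [ -0.06 -12.99   6.22] w 0.04895162357487079
push_plate 0.75 [30. 28.]
catch_top 0.72 [-41.  21.]
```

The end stop shows clearly: 13 N at jig y = −4.7 mm, as predicted. I'll release upward and verify by overlaying before/after measurements.

```bash
python3 -m handwheel '[[0,0,-0.03,0],[0,0,-0.06,0],[-0.01,0,-0.12,0],[-0.02,0,-0.2,0],[-0.05,0,-0.3,0],[-0.3,0,-0.4,0],[-0.5,0,-0.4,0],[-0.7,0,-0.4,0],[-0.7,0,-0.4,0],[-0.7,0,-0.4,0],[-0.7,0,-0.4,0]]';python3 - <<'E'
from h import *
o=robot.get_obs();print(o["position"],o["ft_force"],o["time"])
a=cv2.imread("pics/scene0.png")
for n in("scene","top"):
  c=vision.camera(n)
  for l,z in(("push_plate",.086),("catch_top",.066),("work_block",.032),("bearing",.024),("spanner",.009),("offcut",.012),("gate_jig",.012)):
    for r in vision.look_for(n,l)[:1]: print(n,l,round(r["conf"],2),np.round(r["point"],1),(jig(P,at(c,r["point"],z))*1e3).round(0))
  # catch up? match the bar's end patch to the first picture
  f=cv2.resize(c["frame"][:,:,::-1],None,fx=1.5,fy=1.5);g=cv2.imread(f"pics/{n}0.png")
  for k,(r0,r1,c0,c1) in ({"bar":(265,325,352,388),"gate":(320,360,300,365),"plate":(265,300,325,355)} if n=="scene" else {"bar":(240,285,330,410),"plate":(210,245,345,375)}).items():
    T=g[r0:r1,c0:c1];S=f[r0-20:r1+30,c0-50:c1+30];m=cv2.minMaxLoc(cv2.matchTemplate(S,T,cv2.TM_CCOEFF_NORMED));print(n,k,round(m[1],2),"shift px/1.5",m[3][0]-50,m[3][1]-20)
E
```

```text
time: 10.45
position: [0.4937, -0.1186, 0.1605]
tool_rot: [0.659, 0.752, -0.0, 0.003]
ft_force: [0.8, 0.2, 0.4]
grip_width: 0.0484
grip_force: 0.0
[ 0.49365208 -0.11856004  0.16045961] [0.82445204 0.18538504 0.3616443 ] 10.45
scene push_plate 0.55 [198.3 221.3] [17. 41.]
scene catch_top 0.67 [193.8 246. ] [-35. -25.]
scene work_block 0.67 [211.5 234.2] [-17.  30.]
scene bearing 0.58 [234.9 207.1] [ 22. 142.]
scene spanner 0.72 [214.6 260.8] [-91.  -8.]
scene offcut 0.46 [197.3 246.7] [-19. -66.]
scene gate_jig 0.8 [212.5 230.5] [ 2. 20.]
scene bar 0.83 shift px/1.5 0 0
scene gate 0.97 shift px/1.5 0 0
scene plate 0.63 shift px/1.5 -9 13
top catch_top 0.69 [169.1 261.1] [-31. -78.]
top offcut 0.41 [178.  285.1] [ -55. -139.]
top bar 0.21 shift px/1.5 0 0
top plate 0.25 shift px/1.5 7 -6
```

```bash
python3 - <<'E'
from h import *
c=vision.camera("scene");cs,s=np.cos(P[2]),np.sin(P[2])
q=lambda x,y,z:proj(c,[P[0]+cs*x-s*y,P[1]+s*x+cs*y,z])
for d in(.04,.044,.046): print(d,((q(.032,-.036+d,.07)-q(.032,-.036,.07))*1.5).round(1)[::-1])
print("catch 3mm/12mm:",[((q(-.032,-.04,.066-d)-q(-.032,-.04,.066))*1.5).round(1)[::-1] for d in(.003,.012)])
f=cv2.resize(c["frame"][:,:,::-1],None,fx=6,fy=6,interpolation=cv2.INTER_CUBIC);g=cv2.resize(cv2.imread("pics/scene0.png"),None,fx=4,fy=4,interpolation=cv2.INTER_CUBIC)
for k,(r0,r1,c0,c1) in {"bar end":(298,325,348,372),"bar":(265,325,352,388),"plate":(270,292,332,350),"gate":(320,360,300,365),"spanner":(295,345,370,410),"bearing":(340,362,300,330),"offcut":(270,290,382,410)}.items():
    r0,r1,c0,c1=[4*v for v in(r0,r1,c0,c1)];m=cv2.minMaxLoc(cv2.matchTemplate(f[r0-80:r1+120,c0-120:c1+80],g[r0:r1,c0:c1],cv2.TM_CCOEFF_NORMED))
    print(k,round(m[1],2),(m[3][0]-120)/4,(m[3][1]-80)/4)
E
```

```text
0.04 [-8.  11.5]
0.044 [-8.8 12.7]
0.046 [-9.2 13.3]
catch 3mm/12mm: [array([0.1, 1.1]), array([0.2, 4.3])]
bar end 0.99 0.0 0.0
bar 0.83 0.0 0.0
plate 0.87 -9.0 13.25
gate 0.97 0.0 0.0
spanner 0.65 0.0 -0.5
bearing 0.99 0.0 0.0
offcut 0.94 0.0 -0.25
```

The plate moved by the expected 45–46 mm, the catch is back up, and nothing else has shifted, so I'll hand it in.

```bash
python3 -c "
from rig import job
print(job.hand_in())"
```

```text
the job is handed in; nothing more can be done
None
```

The gate looks locked and the job is handed in at about 10.5 s of robot time: the bolt moved 45–46 mm to its end stop, the catch is back up behind it, and none of the things I re-checked had moved (gate, bearing, spanner, offcut); the hand-in returned no verdict.

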